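# Open, pack and close the shoe-finishing kit

### The job

Pack the shoe-finishing kit: slide the green lid out of the plywood box from its low end and lay it flat on the clear stretch of bench to the robot's right; then stand every amber jar, every blue tack tin and the big polishing brush in the box, upright and flat on its floor. Finally slide the lid back along the grooves until it is fully home and let go; leave the white glue pot, the black dish and the other tools where they are.

Things in the scene. Friction and masses are not known exactly. Their poses are not given: they have to be found in the camera images.
- kit_box: plywood kit box, fixed. Outside 168 (its x) by 220 mm (its y), 87 high; inside 138 by 204, centred on the origin; floor 6 mm up. Side walls run along y at +x and -x, 15 mm thick, with grooves for the lid near the top. The +y end is closed, 8 mm thick, 87 high, and stops the lid; the -y end is the low end (mouth), 8 mm thick, 72 high. Origin: centre of its underside; z up
- box_floor (a point): centre of the kit box's inner floor, axes as the kit box
- lid_home (a point): where the lid's origin lies when fully home: kit box frame x 0, y -3, z 72 mm; axes as the kit box. Here the lid's underside rests on 9 mm wide ledges on both side walls, 72 mm up, in grooves 11 mm high (72 to 83) and 156 mm wide from side to side, under lips 4 mm thick that leave 140 mm clear between them
- lip_start (a point): middle of the line where the lips begin: kit box frame x 0, y -75, z 72 mm. From the mouth (y -110) to here the ledges are open above and the groove sides flare 4 mm outward, so the lid's leading end can be laid on them from above; from here to the closed end the lips cover the groove
- lid: green sliding lid: flat panel 150 (its x) by 210 mm (its y), 8 mm thick; the last 25 mm at each y end only 146 wide and 5 thick, as lead-in. Pale wooden ridge handle amid its upper face: 18 mm wide (x), 80 long (y), top 36 mm above the underside. Same both ways round. Starts on the box, home or nearly so. Origin: centre of its underside, z up
- jar_a: squat amber jar of edge dressing: round body 64 mm across and 38 mm high with a paper band, on it a black round dauber cap 18 mm across and 24 mm tall (62 mm in all) to grip by. Origin: centre of its underside, z up. May be absent.
- jar_b: squat amber jar of edge dressing: round body 64 mm across and 38 mm high with a paper band, on it a black round dauber cap 18 mm across and 24 mm tall (62 mm in all) to grip by. Origin: centre of its underside, z up. May be absent.
- tin_a: square tack tin: blue body with a steel top, 64 x 64 mm and 38 mm high, on it a dark square grip post 18 x 18 mm and 24 mm tall (62 mm in all), faces parallel to the tin's. Origin: centre of its underside, z up, x and y along its sides. May be absent.
- tin_b: square tack tin: blue body with a steel top, 64 x 64 mm and 38 mm high, on it a dark square grip post 18 x 18 mm and 24 mm tall (62 mm in all), faces parallel to the tin's. Origin: centre of its underside, z up, x and y along its sides. May be absent.
- brush: polishing brush with bristles down: black bristle block and pale wooden back, together 132 mm (its x) by 64 mm (its y) and 38 mm high, on it a pale ridge handle 80 mm long (x), 18 mm wide (y), 24 mm tall (62 mm in all). Origin: centre of its underside, z up.
- glue_pot: bystander: white round glue pot 60 mm across with a broad red cap, 52 mm high; origin under its centre
- tack_dish: bystander: small black open dish, 76 mm across, 22 mm high; origin under its centre
- shoe_last: bystander: green shoe last about 235 mm long, 120 mm high at the heel, at the far side of the bench; origin under its middle
- hammer: bystander: hammer 260 mm long lying at the far side; origin under its middle
- screwdriver: bystander: screwdriver 190 mm long lying at the far left; origin under its middle
- brush_small: bystander: small handled brush 200 mm long lying near the robot on its left; origin under its middle
Not all that is in view belongs to the job. Leave any turquoise or yellow look-alike of the jar_a alone.

How it is judged:
By the outcome, as a careful person would: the job done as asked, in the order asked, and still so for the second after the job is handed in, with the robot touching nothing.
Of jar_a, jar_b, tin_a, tin_b only 2 to 4 are there at a start; the rules pass over those that are not, and their reading is None.
At some moment in a run one of jar_a, jar_b, tin_a, tin_b, brush may be knocked a few centimetres aside while the robot is not near it.
It also fails if it takes over 210 s, if anything falls off the work surface, if the arm or the gripper's body presses on something with over 40 N, if the wrist force passes 120 N, or if a joint passes its speed limit or range.

### The arm

A 6-joint arm with a two-finger parallel gripper is mounted at the origin on the work surface. World frame = base frame: x ahead of the robot, y to its left, z up, the work surface at z = 0. Lengths are in m, angles in rad, forces in N, time in s.
With the tool pointing down it reaches from about 0.375 to 0.975 m from the base axis. Payload 3.8 kg.
Tool frame: the origin (TCP) lies on the centre line of the jaws, within the pads' length; the fingertips stand 17 mm ahead of it and the grasp point (between the pads) lies 2 mm behind it; z points along the fingers, y is the line along which they close (so a half turn about z gives the same grasp; the last joint's range is limited). The gripper opens to 85 mm and grips with 20 to 120 N. Pads are 22 mm wide; open, the fingers measure 114 mm over their backs; the gripper's body (76 mm by 85 mm) begins 54 mm behind the grasp point. The pads swing forward as they close: fully open they stand 13 mm farther back than shut.
Start: joints at [-1.277, 0.264, 1.604, -0, 1.274, -0.037], TCP at [0.219, -0.638, 0.248] pointing down, gripper open.
Joint ranges: [-2.63, 2.63], [-0.94, 2.18], [0.31, 2.57], [-1.31, 4.45], [0, 2.66], [-2.55, 2.55]. Speed limits (rad/s): [2.57, 2.57, 3.14, 3.14, 3.14, 3.14].

### API

Orientations are given as a unit quaternion [w, x, y, z].
In Python, from cell import bot gives the robot as it stands.
- The arm moves only by the tool apply_moves, never from a script. Its argument "series" is a list of rows, each a list of 7 numbers: the closure, from -1 (fully open) to 1 (shut), then the shift along the world's x, y, z in m, then the turn, a rotation vector about the world's x, y, z in degrees. A call has 1 to 20 rows; each row is the pose to reach, as a shift and turn from the pose commanded when the call began; what a row does not reach only later rows make up. A row lasts 1/12 s, in which the tool goes at most 41.7 mm and 7.16 degrees, less where a joint would pass 70% of its speed; a pose out of reach is approached as far as the arm can. A call with a gripper value outside its range is refused whole. The fingers move at their own pace and stop on an object; the grip force is fixed at half the most. Time passes only in rows, so rows that repeat a pose let the fingers close. It gives the time, the measured TCP pose, the force, the opening and the grip force at its end, in the units of the state.
- bot.state(): the state, without advancing time (a new reading comes with each control period).
- bot.snapshot(name): name is "scene" or "side" or "wrist"; returns a dict with "color" (420x560x3 uint8, red, green, blue), "range_z" (420x560 float32, m along the optical axis (not along the pixel's ray), 0 where there is no reading), "fx", "fy", "cx", "cy" (pixels), "world_from_camera" (4x4, takes a point from camera to world coordinates); the wrist camera has in their place "tool_from_camera" (4x4, takes a point from camera to tool coordinates, whose origin is the TCP and whose axes are the flange's). Camera axes: x right, y up, looking along -z (the intrinsics and any distortion apply to the point x, -y, -z); pixel columns grow to the right and rows downward; lengths in m; the calibration is good to about 2 mm. A picture is of the moment at which its call begins: read the wrist's pose just before it.
- bot.close_job(): hands the job in; it is judged then, once.
The state is a dict: "time": time; "joint_pos": joint angles; "qd": joint speeds; "joint_efforts": joint torques, N m; "ee_pos": TCP position; "tcp_rot": TCP orientation; "wrist_force": force on the tool from outside, world axes, zero at the start; "torque": the same for the moment, N m; "width": finger opening in m; "grasp_force": force on a finger pad.
Only numpy, scipy, OpenCV 4.12 (cv2) and the standard library are available. Lean on these libraries where they do the work, as an engineer would, in place of code of your own. Each camera call takes 0.05 s, during which the arm holds its last target. There are 200 camera calls.

## Working session

There is one attempt and no reset: what is moved stays moved. The work goes in short steps, Python scripts to look and compute and a tool call to move; the robot and the scene stay as the last step left them, time stands still between calls to the robot, and variables do not carry over. Pictures are saved under pics/ and viewed, at most 14 in all, crops included, and the job is handed in when it is done.

Besides the shell and the picture viewer there is one more tool, called after ">>>" by a JSON object that holds its "op" and its "data". apply_moves: Moves the arm, as the interface text tells. Its arguments: {"type":"object","properties":{"series":{"type":"array","items":{"type":"array","items":{"type":"number"}}}},"required":["series"]}

```bash
mkdir -p pics; ls
cat > h.py <<'E'
import numpy as np,cv2
from cell import bot
def snap(n,name=None):
    st=bot.state(); s=bot.snapshot(n)
    if n=='wrist':
        w,x,y,z=st['tcp_rot']
        from scipy.spatial.transform import Rotation as R
        T=np.eye(4);T[:3,:3]=R.from_quat([x,y,z,w]).as_matrix();T[:3,3]=st['ee_pos']
        s['world_from_camera']=T@np.array(s['tool_from_camera'])
    if name: cv2.imwrite('pics/'+name,s['color'][:,:,::-1])
    return s
def cloud(s):
    z=s['range_z'];v,u=np.mgrid[:z.shape[0],:z.shape[1]]
    P=np.stack([(u-s['cx'])/s['fx']*z,-(v-s['cy'])/s['fy']*z,-z],-1)
    T=np.array(s['world_from_camera']);P=P@T[:3,:3].T+T[:3,3];P[z==0]=np.nan
    return P
E
python3 - <<'E'
from h import *
for n in ['scene','side']:
    s=snap(n,n+'0.png');print(n,{k:(np.round(v,3).tolist()) for k,v in s.items() if k not in('color','range_z')})
print(bot.state())
E
```

```text
pics
scene {'fx': 517.263, 'fy': 517.263, 'cx': 278.375, 'cy': 202.804, 'world_from_camera': [[0.887, -0.345, 0.306, 0.962], [0.461, 0.639, -0.615, -0.766], [0.016, 0.687, 0.726, 1.067], [0.0, 0.0, 0.0, 1.0]]}
side {'fx': 518.15, 'fy': 518.15, 'cx': 274.526, 'cy': 214.098, 'world_from_camera': [[-0.818, 0.328, -0.472, -0.11], [-0.574, -0.431, 0.696, 1.037], [0.025, 0.841, 0.541, 0.81], [0.0, 0.0, 0.0, 1.0]]}
{'time': 0.1, 'joint_pos': array([-1.27690895e+00,  2.64688023e-01,  1.60525879e+00,  1.65792401e-05,
        1.27371589e+00, -3.69150593e-02]), 'qd': array([-0.00047382, -0.00150001, -0.00356297, -0.00013794, -0.00075348,
        0.00124505]), 'joint_efforts': array([ 4.71701151e-04, -5.16707897e+01, -3.68588233e+01,  3.51157576e-05,
        6.28500769e-03, -5.57752014e-05]), 'ee_pos': array([ 0.2190494 , -0.63779184,  0.24706809]), 'tcp_rot': array([-1.02750766e-03,  9.86352248e-01,  1.64645595e-01, -1.24761997e-04]), 'wrist_force': array([-0.31234547,  0.1949816 ,  0.12902306]), 'torque': array([-0.00773318,  0.0090538 , -0.00300177]), 'grasp_force': 0.0, 'width': 0.085301905503063}
```

View pics/scene0.png

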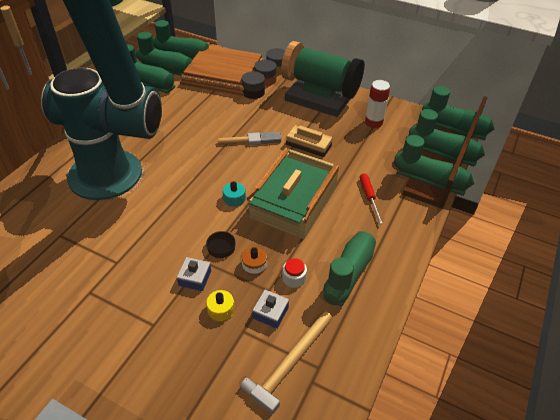

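View pics/side0.png

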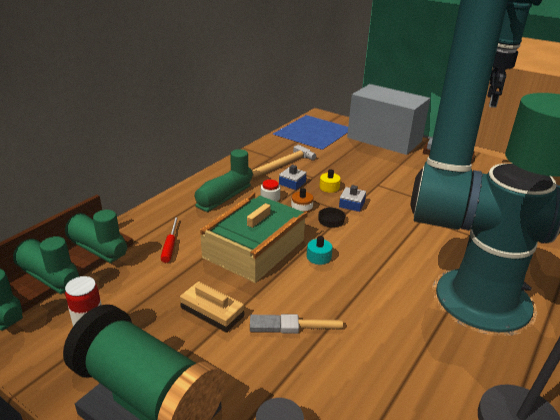

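The scene image shows an amber jar at (254,260). It could be mistaken for the turquoise (234,192) or yellow (220,305) jar, or for the glue pot (294,272). The tins are at (194,273) and (270,307). The brush is at (308,138), with the small handled brush at (250,139) as its look-alike. The box is at (295,190). I'll measure these next.

```bash
cat >> h.py <<'E'
def blobs(s,zlo,zhi,amin=15,box=(0.2,1.0,-0.75,0.6)):
    P=cloud(s);m=(P[...,2]>zlo)&(P[...,2]<zhi)&(P[...,0]>box[0])&(P[...,0]<box[1])&(P[...,1]>box[2])&(P[...,1]<box[3])
    n,l,st,c=cv2.connectedComponentsWithStats(m.astype(np.uint8))
    out=[]
    for i in range(1,n):
        if st[i,4]<amin: continue
        q=P[l==i]; r=cv2.minAreaRect((q[:,:2]*1000).astype(np.float32))
        out.append((c[i].round().astype(int).tolist(),int(st[i,4]),np.round(q.mean(0),4).tolist(),np.median(s['color'][l==i],0).astype(int).tolist(),[np.round(x,1).tolist() if not np.isscalar(x) else round(x,1) for x in r]))
    return out
E
python3 - <<'E'
from h import *
for n in ['scene','side']:
    s=snap(n)
    for lo,hi in [(.054,.07),(.083,.1),(.1,.115),(.03,.045)]:
        print(n,lo)
        for b in blobs(s,lo,hi): print(b)
s=snap('scene');c=cv2.resize(s['color'][120:330,170:330],None,fx=3.5,fy=2.85*1);c=cv2.resize(s['color'][120:330,170:330],None,fx=2.8,fy=2.8,interpolation=cv2.INTER_CUBIC);cv2.imwrite('pics/crop.png',c[:,:,::-1])
E
```

```text
scene 0.054
([259, 80], 56, [0.2095, 0.5742, 0.0587], [78, 75, 72], [[211.4, 572.5], [53.3, 22.1], 89.4])
([374, 111], 57, [0.6227, 0.5923, 0.0623], [113, 105, 90], [[620.8, 591.8], [15.4, 46.4], 89.7])
([310, 131], 124, [0.4805, 0.406, 0.0594], [220, 166, 94], [[479.0, 406.1], [79.7, 24.4], 2.4])
([411, 133], 21, [0.7627, 0.5405, 0.065], [35, 55, 38], [[763.0, 545.1], [17.3, 26.2], 17.2])
([442, 145], 199, [0.8609, 0.5302, 0.0624], [29, 50, 34], [[856.9, 531.0], [18.0, 118.0], 87.6])
([474, 154], 98, [0.9564, 0.5376, 0.0623], [24, 42, 29], [[959.1, 538.5], [63.7, 26.6], 37.0])
([308, 162], 114, [0.5396, 0.266, 0.0645], [93, 74, 44], [[540.7, 260.9], [20.9, 136.5], 90.0])
([421, 170], 309, [0.8363, 0.3917, 0.0628], [33, 51, 34], [[832.4, 391.5], [28.5, 167.3], 81.1])
([318, 201], 123, [0.63, 0.1428, 0.0618], [100, 81, 48], [[630.7, 161.0], [219.1, 16.8], 86.5])
([463, 183], 119, [0.9566, 0.3969, 0.0627], [28, 43, 29], [[957.0, 395.8], [67.7, 23.2], 32.6])
([233, 183], 31, [0.3923, 0.0942, 0.0587], [38, 32, 25], [[391.2, 94.5], [18.3, 16.4], 83.4])
([446, 192], 24, [0.9241, 0.341, 0.0
[... 6854 characters left out ...]
3.2, -77.7], [61.5, 62.3], 26.5])
([251, 254], 483, [0.5054, 0.2255, 0.0377], [140, 113, 64], [[492.7, 202.5], [277.3, 135.1], 53.2])
([79, 243], 78, [0.8764, 0.4489, 0.0368], [34, 64, 43], [[863.0, 447.9], [117.3, 15.7], 7.4])
([319, 248], 289, [0.3861, 0.1019, 0.0369], [11, 171, 158], [[389.0, 96.4], [63.2, 61.5], 26.1])
([112, 256], 61, [0.7693, 0.4354, 0.0382], [33, 45, 31], [[774.0, 434.5], [65.0, 24.8], 36.6])
([20, 268], 41, [0.9017, 0.5921, 0.038], [33, 26, 19], [[890.2, 590.7], [61.1, 12.8], 6.5])
([55, 287], 47, [0.7839, 0.5828, 0.0355], [36, 79, 54], [[790.8, 584.0], [63.5, 11.6], 8.7])
([212, 304], 956, [0.466, 0.4192, 0.037], [223, 168, 91], [[475.9, 410.0], [133.2, 66.9], 1.2])
```

View pics/crop.png

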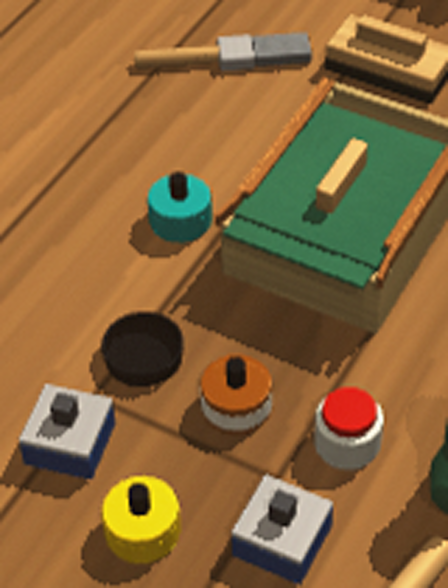

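The crop confirms the targets. There is one amber jar (orange body, paper band, black cap), two blue tins with steel tops, and the brush with the pale ridge at its upper right. The box mouth faces -y. Next I'll look for the clear area on the right.

Run:
```python
from h import *
for n in ['scene','side']:
    P=cloud(snap(n)); g={}
    print(n)
    for y in np.arange(-.24,-.8,-.04):
        r=''
        for x in np.arange(.1,.9,.04):
            m=(abs(P[...,0]-x)<.02)&(abs(P[...,1]-y)<.02)
            r+='%4d'%(np.nanmax(P[...,2][m])*1000) if m.sum() else '   .'
        print('%.2f'%y,r)
```

```text
scene
-0.24    4   4   4   3   6   3   3   3  40  38  34  64  56  39  42  21  28  29   5   5
-0.28    3   4   4   3   3   3   5   4   4   4   5  38  40   4   4   4  27  27   5   3
-0.32    3   4   4   5   4   4   4   3   4   5   4   6   4   5   4   3  29  22   3   3
-0.36    3   4   4   6   4   4   5   4   5   5   5   6   4   5   3  29  29  28   6   3
-0.40    3   3   4   5   3   4   5   4   4   5   3   5   4   3   6  26  30  31   4   .
-0.44    4   5   3   5   4   4   5   4   4   5   4   4   4   3   4   4   4   .   .   .
-0.48    4   4   5   5   6   6   3   4   4   4   4   3   3   4   5   .   .   .   .   .
-0.52   -2   5   5   4   3   4   4   4   3   5   4   4   4   .   .   .   .   .   .   .
-0.56    .   .   3   4   6   4   4   6   4   5   3   0   .   .   .   .   .   .   .   .
-0.60    .   .   .   2   3   4   6   2   0 172 172 171   .   .   .   .   .   .   .   .
-0.64    .   .   .   .   3   6   3   .   . 173 172   .   .   .   .   .   .   .   .   .
-0.68    .   .   .   .   .   0   .   .   .   .   .   .   .   .   .   .   .   .   .   .
-0.72    .   .   .   .   .   .   .   .   .   .   .
[... 820 characters left out ...]
   7
-0.52    .   .   .   .   .   .   .   4   3   2   3   5   5   4   5   6   4   4   7   5
-0.56    .   . 349 348   .   .   .   3   3   3   2   5   6   3   4   5   8   6   6   6
-0.60    . 554 553 549   .   .   .   3   2 173 172 171 171 172 172 170   7   5   6   5
-0.64    . 549 550 544 337   .   .  43  20 172 173 173 172 172 172 172   6   7   7   5
-0.68    .   .   3 276 333   .   .  42  43 173 173 172 174 173 171 170   5   6   5   5
-0.72    .   .   3   3  23   .   .  42  36 172 173 172 173 172 172 171   3   4   4   3
-0.76    .   2   4   3  18   .   .   .   1 170 171 170 170 171 170 168   5   4   3   3
-0.80    .   2   4   1   3   .   .   .   0   2   .   .   .   .   .   .   .   0   1   2
```

>>> {"op": "apply_moves", "data": {"series": [[-1,0.1,0.2,0.1,0,0,14],[-1,0.2,0.4,0.15,0,0,40],[-1,0.28,0.6,0.15,0,0,60],[-1,0.325,0.7,0.15,0,0,71],[-1,0.325,0.7,0.15,0,0,71],[-1,0.325,0.7,0.15,0,0,71],[-1,0.325,0.7,0.15,0,0,71],[-1,0.325,0.7,0.15,0,0,71],[-1,0.325,0.7,0.15,0,0,71],[-1,0.325,0.7,0.15,0,0,71],[-1,0.325,0.7,0.15,0,0,71],[-1,0.325,0.7,0.15,0,0,71],[-1,0.325,0.7,0.15,0,0,71],[-1,0.325,0.7,0.15,0,0,71],[-1,0.325,0.7,0.15,0,0,71],[-1,0.325,0.7,0.15,0,0,71],[-1,0.325,0.7,0.15,0,0,71],[-1,0.325,0.7,0.15,0,0,71],[-1,0.325,0.7,0.15,0,0,71],[-1,0.325,0.7,0.15,0,0,71]]}}

```text
time: 2.02
ee_pos: [0.5464, 0.0674, 0.3993]
tcp_rot: [-0.0, 0.705, 0.709, 0.002]
wrist_force: [0.4, -1.1, 0.8]
width: 0.0853
grasp_force: 0.0
```

Run:
```python
from h import *
s=snap('wrist','w1.png');print(bot.state()['ee_pos'],np.round(s['tool_from_camera'],3).tolist(),s['fx'])
for lo,hi in [(.083,.09),(.1,.115),(.074,.0825)]:
    print(lo)
    for b in blobs(s,lo,hi,60): print(b)
```

```text
[0.54522887 0.06470469 0.39869582] [[0.001, 0.96, 0.278, 0.07], [1.0, -0.001, -0.001, -0.001], [-0.001, 0.278, -0.96, -0.125], [0.0, 0.0, 0.0, 1.0]] 327.7131391541296
0.083
([220, 74], 2071, [0.4744, 0.1802, 0.0864], [199, 150, 100], [[481.4, 184.2], [256.5, 114.5], 59.2])
([339, 80], 1902, [0.6235, 0.1745, 0.0867], [199, 152, 103], [[620.7, 156.6], [27.1, 218.6], 2.6])
([425, 250], 100, [0.7621, -0.0537, 0.0864], [57, 84, 64], [[764.3, -56.6], [50.2, 18.2], 50.3])
0.1
([277, 106], 993, [0.5464, 0.1443, 0.1075], [237, 209, 159], [[546.1, 143.5], [17.3, 79.6], 0.7])
([432, 257], 270, [0.7627, -0.0545, 0.1081], [57, 87, 66], [[767.8, -59.8], [53.8, 28.6], 50.1])
0.074
([279, 2], 260, [0.5484, 0.2645, 0.0782], [101, 88, 64], [[546.4, 264.5], [139.2, 1.7], 0.9])
([277, 100], 17418, [0.5467, 0.1499, 0.0789], [104, 151, 117], [[546.8, 143.3], [149.9, 210.5], 0.4])
([423, 248], 118, [0.7622, -0.054, 0.0781], [57, 83, 63], [[765.6, -55.9], [51.4, 20.3], 44.2])
```

View pics/w1.png

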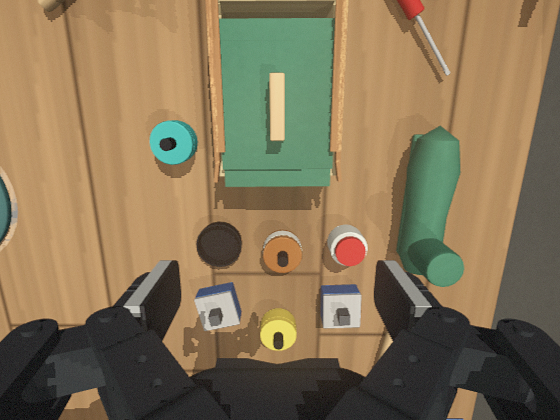

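The wrist view shows the lid handle at (277,105), the box around it with the closed end at the top, and the mouth overhang at the bottom. I'll descend onto the handle.

>>> {"op": "apply_moves", "data": {"series": [[-1,0.001,0.04,-0.04,0,0,0],[-1,0.001,0.079,-0.08,0,0,0],[-1,0.001,0.079,-0.12,0,0,0],[-1,0.001,0.079,-0.16,0,0,0],[-1,0.001,0.079,-0.2,0,0,0],[-1,0.001,0.079,-0.23,0,0,0],[-1,0.001,0.079,-0.25,0,0,0],[-1,0.001,0.079,-0.27,0,0,0],[-1,0.001,0.079,-0.285,0,0,0],[-1,0.001,0.079,-0.295,0,0,0],[-1,0.001,0.079,-0.295,0,0,0],[-1,0.001,0.079,-0.295,0,0,0]]}}

```text
time: 3.07
ee_pos: [0.545, 0.1398, 0.1033]
tcp_rot: [-0.0, 0.708, 0.707, -0.0]
wrist_force: [-0.3, 1.0, 0.2]
width: 0.0852
grasp_force: 0.0
```

>>> {"op": "apply_moves", "data": {"series": [[0,0.001,0.003,-0.002,0,0,0],[1,0.001,0.003,-0.002,0,0,0],[1,0.001,0.003,-0.002,0,0,0],[1,0.001,0.003,-0.002,0,0,0],[1,0.001,0.003,-0.002,0,0,0],[1,0.001,0.003,-0.002,0,0,0],[1,0.001,0.003,-0.002,0,0,0],[1,0.001,0.003,-0.002,0,0,0],[1,0.001,0.003,-0.002,0,0,0],[1,0.001,0.003,-0.002,0,0,0]]}}

```text
time: 3.9
ee_pos: [0.5468, 0.1438, 0.102]
tcp_rot: [0.0, 0.707, 0.707, 0.001]
wrist_force: [0.1, 0.3, 5.9]
width: 0.0167
grasp_force: 60.2
```

>>> {"op": "apply_moves", "data": {"series": [[1,0,0,0.001,0,0,0],[1,0,-0.01,0.001,0,0,0],[1,0,-0.025,0.001,0,0,0],[1,0,-0.04,0.001,0,0,0],[1,0,-0.055,0.001,0,0,0],[1,0,-0.07,0.001,0,0,0],[1,0,-0.085,0.001,0,0,0],[1,0,-0.1,0.001,0,0,0],[1,0,-0.115,0.001,0,0,0],[1,0,-0.13,0.001,0,0,0],[1,0,-0.145,0.001,0,0,0],[1,0,-0.16,0.001,0,0,0],[1,0,-0.16,0.001,0,0,0]]}}

```text
time: 4.98
ee_pos: [0.5454, -0.0192, 0.1017]
tcp_rot: [-0.0, 0.708, 0.706, -0.001]
wrist_force: [-0.3, -1.8, 0.6]
width: 0.0172
grasp_force: 59.5
```

>>> {"op": "apply_moves", "data": {"series": [[1,0,-0.015,0.001,0,0,0],[1,0,-0.03,0.003,0,0,0],[1,0,-0.045,0.006,0,0,0],[1,0,-0.06,0.01,0,0,0],[1,0,-0.065,0.03,0,0,0],[1,-0.01,-0.09,0.06,0,0,0],[1,-0.02,-0.13,0.08,0,0,0],[1,-0.03,-0.16,0.08,0,0,0],[1,-0.04,-0.19,0.08,0,0,0],[1,-0.05,-0.22,0.08,0,0,0],[1,-0.06,-0.25,0.08,0,0,0],[1,-0.07,-0.28,0.08,0,0,0],[1,-0.08,-0.31,0.08,0,0,0],[1,-0.085,-0.34,0.08,0,0,0],[1,-0.085,-0.37,0.07,0,0,0],[1,-0.085,-0.4,0.05,0,0,0],[1,-0.085,-0.41,0.03,0,0,0],[1,-0.085,-0.41,0.0,0,0,0],[1,-0.085,-0.41,-0.03,0,0,0],[1,-0.085,-0.41,-0.03,0,0,0]]}}

```text
time: 6.65
ee_pos: [0.4556, -0.4216, 0.0633]
tcp_rot: [-0.008, 0.708, 0.707, -0.0]
wrist_force: [-1.9, 1.9, -5.0]
width: 0.0167
grasp_force: 59.5
```

>>> {"op": "apply_moves", "data": {"series": [[1,0,0,0,0,0,0],[1,0,0,-0.01,0,0,0],[1,0,0,-0.02,0,0,0],[1,0,0,-0.03,0,0,0],[1,0,0,-0.035,0,0,0],[1,0,0,-0.038,0,0,0],[1,0,0,-0.038,0,0,0],[1,0,0,-0.038,0,0,0]]}}

```text
time: 7.32
ee_pos: [0.4613, -0.4264, 0.0344]
tcp_rot: [0.0, 0.707, 0.707, -0.0]
wrist_force: [0.2, -0.8, -3.6]
width: 0.0167
grasp_force: 59.7
```

>>> {"op": "apply_moves", "data": {"series": [[1,0,0,-0.001,0,0,0],[1,0,0,-0.002,0,0,0],[1,0,0,-0.003,0,0,0],[1,0,0,-0.004,0,0,0],[1,0,0,-0.004,0,0,0],[1,0,0,-0.004,0,0,0]]}}

```text
time: 7.82
ee_pos: [0.4612, -0.4263, 0.0302]
tcp_rot: [-0.0, 0.707, 0.707, 0.0]
wrist_force: [0.3, 0.5, -4.6]
width: 0.0167
grasp_force: 59.7
```

>>> {"op": "apply_moves", "data": {"series": [[1,0,0,-0.001,0,0,0],[1,0,0,-0.001,0,0,0],[-0.3,0,0,-0.001,0,0,0],[-0.3,0,0,-0.001,0,0,0],[-0.3,0,0,-0.001,0,0,0],[-0.3,0,0,0.01,0,0,0],[-0.3,0,0,0.04,0,0,0],[-0.3,0,0,0.08,0,0,0],[-0.5,0,0,0.12,0,0,0],[-1,0.01,0.04,0.16,0,0,7],[-1,0.03,0.08,0.2,0,0,14],[-1,0.04,0.12,0.24,0,0,21],[-1,0.05,0.16,0.28,0,0,28],[-1,0.06,0.2,0.31,0,0,35],[-1,0.08,0.24,0.34,0,0,42],[-1,0.09,0.28,0.37,0,0,49],[-1,0.1,0.32,0.37,0,0,56],[-1,0.11,0.36,0.37,0,0,63],[-1,0.12,0.4,0.37,0,0,70],[-1,0.125,0.44,0.37,0,0,77]]}}

```text
time: 9.48
ee_pos: [0.5695, -0.0633, 0.3919]
tcp_rot: [0.002, 0.111, 0.994, -0.0]
wrist_force: [0.2, 0.2, -0.2]
width: 0.0855
grasp_force: 0.0
```

>>> {"op": "apply_moves", "data": {"series": [[-1,0.005,0.04,0,0,0,7],[-1,0.01,0.08,0,0,0,13],[-1,0.01,0.12,0,0,0,13],[-1,0.014,0.16,0,0,0,13],[-1,0.014,0.2,0,0,0,13],[-1,0.014,0.24,0,0,0,13],[-1,0.014,0.266,0,0,0,13],[-1,0.014,0.266,0,0,0,13],[-1,0.014,0.266,0,0,0,13],[-1,0.014,0.266,0,0,0,13]]}}

```text
time: 10.32
ee_pos: [0.5828, 0.2006, 0.3893]
tcp_rot: [0.0, 0.0, 1.0, -0.0]
wrist_force: [0.3, -0.0, -0.4]
width: 0.0858
grasp_force: 0.0
```

Run:
```python
from h import *
s=snap('wrist','w2.png');print(bot.state()['ee_pos'],bot.state()['tcp_rot'])
for lo,hi in [(.084,.09),(.055,.07),(.034,.042),(.002,.011)]:
    print(lo)
    for b in blobs(s,lo,hi,40,(.3,.72,-.3,.5)if lo>.01 else (.49,.6,.07,.25)): print(b)
s=snap('scene')
for b in blobs(s,.027,.042,40,(.35,.6,-.56,-.3)): print('lid',b)
```

```text
[0.58290764 0.20009528 0.38926317] [ 3.43282618e-04  7.40147902e-04  9.99999633e-01 -2.61433316e-04]
0.084
([253, 75], 2054, [0.4686, 0.1698, 0.0866], [202, 152, 103], [[468.8, 158.9], [16.1, 226.2], 0.0])
([280, 178], 2279, [0.5975, 0.2024, 0.0867], [204, 158, 107], [[555.0, 160.1], [152.3, 227.1], 1.2])
0.055
([192, 9], 209, [0.391, 0.0948, 0.0611], [54, 53, 52], [[390.7, 94.3], [17.1, 17.1], 38.9])
([437, 83], 970, [0.4759, 0.4072, 0.0609], [231, 200, 150], [[476.6, 408.2], [78.7, 18.8], 0.8])
([231, 84], 69, [0.4773, 0.1394, 0.0631], [142, 125, 90], [[477.0, 139.5], [1.0, 82.5], 0.7])
([237, 152], 915, [0.5659, 0.1448, 0.0627], [134, 116, 84], [[545.7, 162.5], [139.6, 205.5], 0.7])
([71, 145], 166, [0.5556, -0.0821, 0.0611], [44, 44, 43], [[555.7, -83.1], [17.9, 16.9], 80.6])
([12, 216], 200, [0.6578, -0.1857, 0.0609], [107, 107, 103], [[658.3, -187.3], [19.7, 17.9], 89.5])
0.034
([197, 20], 1460, [0.3971, 0.0954, 0.0375], [87, 195, 183], [[398.0, 94.0], [48.0, 63.0], 0.4])
([7, 64], 664, [0.4499, -0.1645, 0.0374], [135, 132, 124], [[445.8, -160.2], [27.5, 70.3], 76.6])
([428, 83
[... 187 characters left out ...]
([82, 143], 1318, [0.5549, -0.0804, 0.0376], [189, 126, 69], [[555.7, -82.9], [62.5, 62.2], 52.9])
([310, 181], 70, [0.6099, 0.2474, 0.0378], [126, 108, 77], [[610.8, 245.7], [24.9, 58.8], 29.2])
([244, 184], 73, [0.6152, 0.1496, 0.0374], [131, 114, 82], [[615.1, 152.8], [1.0, 98.8], 0.6])
([26, 210], 1403, [0.6561, -0.1828, 0.0378], [208, 204, 195], [[658.3, -187.7], [64.1, 66.0], 2.5])
([107, 210], 368, [0.6546, -0.0588, 0.039], [222, 218, 203], [[660.2, -66.3], [58.8, 48.5], 25.7])
0.002
([251, 133], 8723, [0.5436, 0.1599, 0.0057], [219, 198, 152], [[545.4, 160.0], [109.0, 180.0], 0.1])
lid ([137, 353], 341, [0.4639, -0.4284, 0.0339], [239, 193, 112], [[462.6, -426.2], [21.5, 80.2], 0.6])
```

View pics/w2.png

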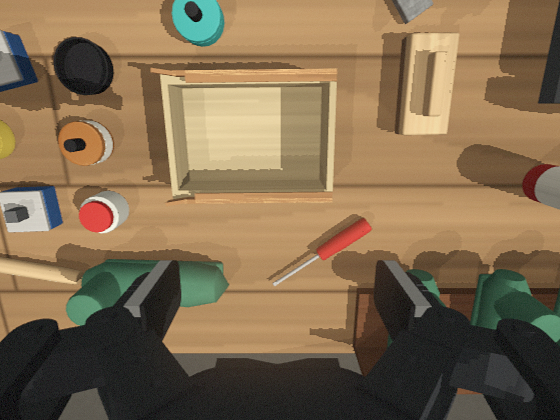

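The wrist view shows the box empty, centred near (250,133). The brush is at (428,83), the amber jar at (82,143), the tins are at the left edge, and the turquoise jar is at (197,20). The lid lies flat at (0.463,-0.427). I'll pick the brush next.

>>> {"op": "apply_moves", "data": {"series": [[-1,-0.02,0.03,0,0,0,0.9],[-1,-0.035,0.06,0,0,0,0.9],[-1,-0.05,0.09,0,0,0,0.9],[-1,-0.065,0.12,0,0,0,0.9],[-1,-0.08,0.15,-0.02,0,0,0.9],[-1,-0.095,0.18,-0.05,0,0,0.9],[-1,-0.106,0.208,-0.08,0,0,0.9],[-1,-0.106,0.208,-0.12,0,0,0.9],[-1,-0.106,0.208,-0.16,0,0,0.9],[-1,-0.106,0.208,-0.2,0,0,0.9],[-1,-0.106,0.208,-0.23,0,0,0.9],[-1,-0.106,0.208,-0.26,0,0,0.9],[-1,-0.106,0.208,-0.28,0,0,0.9],[-1,-0.106,0.208,-0.3,0,0,0.9],[-1,-0.106,0.208,-0.315,0,0,0.9],[-1,-0.106,0.208,-0.32,0,0,0.9],[-1,-0.106,0.208,-0.32,0,0,0.9],[-1,-0.106,0.208,-0.32,0,0,0.9],[-1,-0.106,0.208,-0.32,0,0,0.9]]}}

```text
time: 12.0
ee_pos: [0.4782, 0.4094, 0.0704]
tcp_rot: [0.001, -0.007, 1.0, 0.001]
wrist_force: [-0.1, -0.4, 0.7]
width: 0.0854
grasp_force: 0.0
```

>>> {"op": "apply_moves", "data": {"series": [[-0.5,-0.0015,-0.001,-0.005,0,0,0],[0,-0.0015,-0.001,-0.01,0,0,0],[1,-0.0015,-0.001,-0.01,0,0,0],[1,-0.0015,-0.001,-0.01,0,0,0],[1,-0.0015,-0.001,-0.01,0,0,0],[1,-0.0015,-0.001,-0.01,0,0,0],[1,-0.0015,-0.001,-0.01,0,0,0],[1,-0.0015,-0.001,-0.01,0,0,0],[1,-0.0015,-0.001,-0.01,0,0,0],[1,-0.0015,-0.001,-0.01,0,0,0]]}}

```text
time: 12.83
ee_pos: [0.4756, 0.4084, 0.059]
tcp_rot: [0.0, -0.007, 1.0, 0.0]
wrist_force: [-0.4, 0.8, 1.1]
width: 0.0168
grasp_force: 59.0
```

>>> {"op": "apply_moves", "data": {"series": [[1,0,0,0.02,0,0,0],[1,0,0,0.05,0,0,0],[1,0,0,0.08,0,0,0],[1,0,0,0.11,0,0,0],[1,0,-0.01,0.13,0,0,0],[1,0.01,-0.03,0.13,0,0,0],[1,0.02,-0.06,0.13,0,0,0],[1,0.03,-0.09,0.13,0,0,0],[1,0.045,-0.12,0.13,0,0,0],[1,0.06,-0.15,0.13,0,0,0],[1,0.068,-0.178,0.13,0,0,0],[1,0.068,-0.178,0.13,0,0,0],[1,0.068,-0.178,0.13,0,0,0],[1,0.068,-0.178,0.13,0,0,0],[1,0.068,-0.178,0.13,0,0,0],[1,0.068,-0.178,0.13,0,0,0]]}}

```text
time: 14.17
ee_pos: [0.5428, 0.2311, 0.1884]
tcp_rot: [-0.0, -0.008, 1.0, 0.0]
wrist_force: [-0.1, 0.6, -2.9]
width: 0.0169
grasp_force: 59.2
```

Run:
```python
from h import *
s=snap('wrist','w3.png');print(bot.state()['ee_pos'])
for lo,hi in [(.084,.09),(.05,.07)]:
    print(lo)
    for b in blobs(s,lo,hi,40,(.4,.72,.03,.3)): print(b)
P=cloud(s);c=s['color'];print(P.shape)
```

```text
[0.54288616 0.23110261 0.18852699]
0.084
([189, 105], 6659, [0.4684, 0.1705, 0.0867], [153, 111, 74], [[468.6, 159.0], [225.8, 16.3], 89.9])
([335, 123], 87, [0.4779, 0.2681, 0.0866], [215, 194, 149], [[478.3, 268.0], [4.6, 8.2], 1.0])
([103, 309], 1142, [0.6242, 0.0935, 0.0866], [205, 154, 103], [[623.9, 90.6], [15.7, 87.3], 4.2])
0.05
([95, 229], 4275, [0.5689, 0.0821, 0.0604], [130, 114, 83], [[576.2, 85.8], [181.0, 90.4], 41.1])
(420, 560, 3)
```

View pics/w3.png

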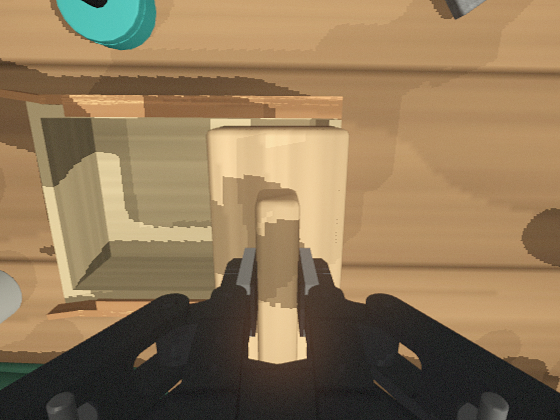

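The brush hangs over the closed end of the box, with its body at about (278,200). I'll measure its edges in the gripper.

Run:
```python
from h import *
s=snap('wrist');P=cloud(s)
m=(abs(P[...,2]-.1665)<.004)&(P[...,1]>.18)&(P[...,1]<.28)
ys,xs=np.where(m);q=P[m];print(len(q),np.median(q[:,2]),np.percentile(q,[.5,99.5],axis=0))
r=[q[abs(q[:,0]-x)<.003] for x in (.485,.5)]
print([ (a[:,1].min(),a[:,1].max()) for a in r])
for y in (.21,.23,.25):print(y,q[abs(q[:,1]-y)<.003][:,0].min())
h=P[(abs(P[...,2]-.1905)<.003)];h=h[(h[:,1]>.2)&(h[:,1]<.26)&(h[:,0]<.52)];print(h[:,:2].min(0),h[:,:2].max(0))
```

```text
15385 0.1672849759934883 [[0.47866792 0.19831572 0.16427845]
 [0.59612431 0.26148248 0.16888085]]
[(np.float64(0.1973905678325985), np.float64(0.26149759130896716)), (np.float64(0.19752582901050672), np.float64(0.2615140286533854))]
0.21 0.47879576280841685
0.23 0.4784428233756358
0.25 0.47805304552966066
[0.50406405 0.22070538] [0.5199957  0.23870858]
```

>>> {"op": "apply_moves", "data": {"series": [[1,0.0005,0,-0.02,0,0,0],[1,0.0005,0,-0.04,0,0,0],[1,0.0005,0,-0.055,0,0,0],[1,0.0005,0,-0.07,0,0,0],[1,0.0005,0,-0.08,0,0,0],[1,0.0005,0,-0.09,0,0,0],[1,0.0005,0,-0.1,0,0,0],[1,0.0005,0,-0.11,0,0,0],[1,0.0005,0,-0.115,0,0,0],[1,0.0005,0,-0.118,0,0,0],[1,0.0005,0,-0.12,0,0,0],[1,0.0005,0,-0.121,0,0,0],[1,0.0005,0,-0.121,0,0,0],[1,0.0005,0,-0.121,0,0,0]]}}

```text
time: 15.43
ee_pos: [0.5443, 0.2302, 0.0683]
tcp_rot: [0.0, -0.007, 1.0, 0.0]
wrist_force: [0.5, -0.1, -1.8]
width: 0.0165
grasp_force: 59.2
```

>>> {"op": "apply_moves", "data": {"series": [[1,0,0,-0.001,0,0,0],[1,0,0,-0.002,0,0,0],[1,0,0,-0.003,0,0,0],[1,0,0,-0.003,0,0,0],[0.3,0,0,-0.003,0,0,0],[0.3,0,0,-0.003,0,0,0],[0.3,0,0,-0.003,0,0,0],[0.3,0,0,-0.003,0,0,0],[0.3,0,0,0.01,0,0,0],[0.3,0,0,0.03,0,0,0],[0.3,0,0,0.06,0,0,0],[0.3,0,0,0.1,0,0,0],[0.3,0,-0.03,0.14,0,0,0],[-0.5,0,-0.07,0.17,0,0,0],[-1,0,-0.11,0.19,0,0,0],[-1,0,-0.14,0.21,0,0,0],[-1,0,-0.17,0.23,0,0,0],[-1,0,-0.2,0.24,0,0,0],[-1,0,-0.2,0.24,0,0,0],[-1,0,-0.2,0.24,0,0,0]]}}

```text
time: 17.1
ee_pos: [0.5446, 0.0283, 0.3105]
tcp_rot: [0.002, -0.006, 1.0, 0.0]
wrist_force: [-0.9, -0.1, 0.3]
width: 0.0852
grasp_force: 0.0
```

Run:
```python
from h import *
s=snap('wrist');print(bot.state()['ee_pos'])
for lo,hi in [(.034,.049),(.055,.072)]:
    print(lo)
    for b in blobs(s,lo,hi,40,(.3,.75,-.3,.3)): print(b)
```

```text
[0.54395659 0.02957915 0.30894873]
0.034
([339, 33], 2557, [0.3906, 0.0929, 0.0375], [104, 203, 191], [[390.7, 93.5], [62.5, 62.9], 72.7])
([90, 82], 2962, [0.4447, -0.1862, 0.0378], [191, 187, 178], [[445.1, -188.9], [64.3, 64.9], 13.3])
([299, 130], 40, [0.4953, 0.0524, 0.042], [122, 103, 74], [[495.3, 52.4], [43.9, 0.2], 0.6])
([438, 176], 5687, [0.5485, 0.2224, 0.0429], [165, 137, 99], [[546.5, 165.2], [138.1, 202.8], 0.7])
([66, 171], 1811, [0.5482, -0.2318, 0.0379], [247, 234, 117], [[549.9, -235.1], [62.6, 63.1], 55.8])
([188, 178], 1786, [0.5541, -0.0821, 0.0377], [202, 140, 81], [[555.5, -83.5], [62.8, 62.4], 29.2])
([298, 182], 40, [0.5576, 0.0532, 0.0414], [123, 104, 75], [[557.6, 53.2], [46.0, 0.2], 0.6])
([115, 252], 1889, [0.6549, -0.1847, 0.038], [224, 220, 210], [[657.8, -187.5], [64.2, 64.5], 1.9])
([206, 249], 522, [0.6488, -0.0646, 0.0401], [193, 189, 173], [[657.4, -69.1], [59.2, 48.7], 60.4])
([252, 316], 915, [0.7475, -0.0047, 0.0418], [69, 89, 68], [[746.8, -4.4], [6.4, 177.0], 0.0])
0.055
([343, 28], 281, [0.3907, 0.0934, 0.0612], [76, 77, 69], [[390.3, 93.6], [17.5, 17.0], 89.1])
([77, 81], 363, [0.4453, -0.1876, 0.0611], [115, 114, 111], [[445.4, -188.8], [18.3, 18.8], 14.1])
([396, 195], 3401, [0.5672, 0.1665, 0.0667], [139, 120, 87], [[548.4, 160.7], [165.0, 217.1], 0.1])
([451, 177], 1373, [0.5436, 0.2268, 0.0657], [242, 210, 160], [[545.0, 228.8], [79.2, 19.0], 0.6])
([52, 176], 232, [0.5494, -0.2339, 0.0609], [49, 47, 47], [[550.0, -235.1], [17.2, 18.1], 20.0])
([182, 183], 200, [0.5551, -0.0828, 0.0612], [67, 60, 55], [[555.5, -83.6], [17.0, 17.4], 2.2])
([105, 261], 240, [0.6567, -0.1864, 0.0609], [120, 120, 116], [[657.4, -187.5], [18.0, 18.6], 0.2])
```

>>> {"op": "apply_moves", "data": {"series": [[-1,0.01,-0.035,-0.01,0,0,0],[-1,0.0115,-0.07,-0.03,0,0,0],[-1,0.0115,-0.1,-0.06,0,0,0],[-1,0.0115,-0.113,-0.09,0,0,0],[-1,0.0115,-0.113,-0.12,0,0,0],[-1,0.0115,-0.113,-0.15,0,0,0],[-1,0.0115,-0.113,-0.18,0,0,0],[-1,0.0115,-0.113,-0.2,0,0,0],[-0.5,0.0115,-0.113,-0.22,0,0,0],[0,0.0115,-0.113,-0.235,0,0,0],[0,0.0115,-0.113,-0.245,0,0,0],[0,0.0115,-0.113,-0.249,0,0,0],[0,0.0115,-0.113,-0.249,0,0,0],[0,0.0115,-0.113,-0.249,0,0,0]]}}

```text
time: 18.32
ee_pos: [0.5558, -0.0823, 0.0591]
tcp_rot: [0.0, -0.008, 1.0, 0.0]
wrist_force: [0.5, -0.1, 0.4]
width: 0.0424
grasp_force: 0.0
```

Run:
```python
from h import *
print(bot.state()['ee_pos'])
for n in('scene','side'):
  for b in blobs(snap(n),.03,.045,30,(.4,.75,-.3,0)): print(n,b[2:])
```

```text
[ 0.55580822 -0.08233979  0.05907089]
scene ([0.5684, -0.0886, 0.036], [185, 94, 27], [[564.4, -86.5], [64.5, 53.1], 69.2])
scene ([0.45, -0.1928, 0.0363], [209, 199, 186], [[447.0, -188.5], [65.9, 68.4], 12.5])
scene ([0.6708, -0.0871, 0.0379], [149, 140, 122], [[667.0, -80.0], [58.0, 45.1], 19.6])
scene ([0.6616, -0.1914, 0.0364], [214, 204, 190], [[659.3, -187.7], [65.1, 66.8], 3.0])
scene ([0.5541, -0.2392, 0.0364], [245, 230, 23], [[551.9, -236.3], [61.6, 62.6], 68.1])
side ([0.6756, -0.1688, 0.036], [194, 186, 177], [[679.8, -169.8], [28.3, 63.8], 33.9])
side ([0.5449, -0.2263, 0.0364], [237, 213, 0], [[546.2, -230.6], [62.4, 63.9], 30.4])
side ([0.747, -0.0448, 0.0378], [31, 50, 34], [[745.6, -46.8], [90.0, 8.4], 89.6])
side ([0.6516, -0.0557, 0.0376], [166, 157, 141], [[658.4, -60.9], [59.8, 42.6], 19.3])
side ([0.4406, -0.1796, 0.0369], [190, 182, 173], [[444.1, -187.7], [64.5, 73.3], 13.4])
side ([0.5459, -0.0746, 0.0367], [167, 82, 15], [[551.7, -78.7], [60.7, 60.4], 48.4])
```

>>> {"op": "apply_moves", "data": {"series": [[1,0,-0.001,0,0,0,0],[1,0,-0.001,0,0,0,0],[1,0,-0.001,0,0,0,0],[1,0,-0.001,0,0,0,0],[1,0,-0.001,0,0,0,0],[1,0,-0.001,0.01,0,0,0],[1,0,-0.001,0.04,0,0,0],[1,0,-0.001,0.08,0,0,0],[1,0,0.01,0.12,0,0,0],[1,0.005,0.04,0.13,0,0,0],[1,0.01,0.08,0.13,0,0,0],[1,0.015,0.12,0.13,0,0,0],[1,0.02,0.16,0.13,0,0,0],[1,0.024,0.2,0.13,0,0,0],[1,0.024,0.23,0.13,0,0,0],[1,0.024,0.245,0.13,0,0,0],[1,0.024,0.245,0.13,0,0,0],[1,0.024,0.245,0.13,0,0,0],[1,0.024,0.245,0.13,0,0,0]]}}

```text
time: 20.0
ee_pos: [0.5789, 0.161, 0.1882]
tcp_rot: [-0.001, -0.007, 1.0, -0.001]
wrist_force: [-0.0, -0.4, -2.3]
width: 0.0156
grasp_force: 59.0
```

```bash
cat >> h.py <<'E'
def held(s):  # edges of the held body's top face
    e=bot.state()['ee_pos'];P=cloud(s)
    m=(abs(P[...,2]-(e[2]-.0215))<.004)&(np.hypot(P[...,0]-e[0],P[...,1]-e[1])<.06)
    m=m&(P[...,0]<e[0]+.005); q=P[m];print('ee',e.round(4),'n',len(q),'z',np.median(q[:,2]).round(4),'xmin',q[:,0].min().round(4),'y',q[:,1].min().round(4),q[:,1].max().round(4))
    return q
E
python3 - <<'E'
from h import *
print(bot.state()['width'],bot.state()['grasp_force']);s=snap('wrist');q=held(s)
r=cv2.minAreaRect((q[:,:2]*1000).astype(np.float32));print(r)
E
```

```text
0.015624086590853865 59.022400975227356
ee [0.579  0.1606 0.1883] n 5913 z 0.166 xmin 0.5462 y 0.1289 0.1918
((565.077880859375, 160.35452270507812), (62.87255859375, 37.720001220703125), 89.9890365600586)
```

>>> {"op": "apply_moves", "data": {"series": [[1,0.0015,0.0016,-0.02,0,0,0],[1,0.0015,0.0016,-0.04,0,0,0],[1,0.0015,0.0016,-0.06,0,0,0],[1,0.0015,0.0016,-0.075,0,0,0],[1,0.0015,0.0016,-0.09,0,0,0],[1,0.0015,0.0016,-0.1,0,0,0],[1,0.0015,0.0016,-0.11,0,0,0],[1,0.0015,0.0016,-0.115,0,0,0],[1,0.0015,0.0016,-0.118,0,0,0],[1,0.0015,0.0016,-0.12,0,0,0],[1,0.0015,0.0016,-0.121,0,0,0],[1,0.0015,0.0016,-0.122,0,0,0],[1,0.0015,0.0016,-0.122,0,0,0]]}}

```text
time: 21.13
ee_pos: [0.5813, 0.1639, 0.0672]
tcp_rot: [0.001, -0.008, 1.0, 0.0]
wrist_force: [0.7, -0.2, -2.6]
width: 0.0156
grasp_force: 59.1
```

>>> {"op": "apply_moves", "data": {"series": [[1,0,-0.001,-0.001,0,0,0],[1,0,-0.001,-0.002,0,0,0],[1,0,-0.001,-0.003,0,0,0],[1,0,-0.001,-0.003,0,0,0],[0.3,0,-0.001,-0.003,0,0,0],[0.3,0,-0.001,-0.003,0,0,0],[0.3,0,-0.001,-0.003,0,0,0],[0.3,0,-0.001,-0.003,0,0,0],[0.3,0,-0.001,0.02,0,0,0],[0.3,0,-0.001,0.06,0,0,0],[0.3,0,-0.001,0.1,0,0,0],[0.3,0.01,-0.03,0.14,0,0,0],[0,0.02,-0.07,0.16,0,0,0],[-1,0.03,-0.11,0.18,0,0,0],[-1,0.04,-0.15,0.2,0,0,0],[-1,0.05,-0.19,0.22,0,0,0],[-1,0.06,-0.22,0.24,0,0,0],[-1,0.06,-0.22,0.24,0,0,0],[-1,0.06,-0.22,0.24,0,0,0]]}}

```text
time: 22.72
ee_pos: [0.6432, -0.0608, 0.3103]
tcp_rot: [0.003, -0.005, 1.0, -0.001]
wrist_force: [-0.1, 0.8, 0.3]
width: 0.0856
grasp_force: 0.0
```

Run:
```python
from h import *
s=snap('wrist');print(bot.state()['ee_pos'])
for lo,hi in [(.034,.049),(.055,.072)]:
    print(lo)
    for b in blobs(s,lo,hi,40,(.3,.75,-.3,.3)): print(b[2:])
```

```text
[ 0.642011   -0.05845143  0.30829414]
0.034
([0.4691, -0.1878, 0.0375], [210, 206, 197], [[471.6, -184.6], [22.9, 66.6], 0.7])
([0.5415, 0.0528, 0.0416], [112, 96, 69], [[547.0, 52.9], [167.6, 1.4], 0.7])
([0.4768, 0.1544, 0.0416], [113, 98, 70], [[476.7, 155.6], [1.3, 173.9], 0.7])
([0.5586, 0.199, 0.0429], [177, 141, 96], [[547.1, 198.1], [134.7, 137.2], 0.6])
([0.5495, -0.2334, 0.0378], [239, 226, 110], [[549.7, -235.5], [61.7, 63.4], 0.9])
([0.6154, 0.1046, 0.0422], [130, 112, 81], [[615.4, 104.6], [0.5, 64.1], 0.7])
([0.6146, 0.1676, 0.0419], [122, 105, 76], [[614.6, 167.6], [0.4, 56.9], 0.6])
([0.6563, -0.1865, 0.0379], [214, 210, 200], [[658.4, -188.0], [64.5, 64.5], 2.3])
([0.6543, -0.0712, 0.0396], [210, 198, 182], [[661.8, -71.7], [58.6, 58.2], 89.6])
([0.7475, -0.0066, 0.042], [69, 86, 65], [[746.8, -5.2], [6.3, 175.8], 0.1])
0.055
([0.5323, 0.0998, 0.0675], [139, 122, 88], [[547.9, 153.5], [205.8, 166.6], 89.4])
([0.5489, 0.2246, 0.0647], [196, 167, 121], [[545.5, 227.5], [79.9, 19.2], 3.8])
([0.55, -0.2345, 0.0611], [45, 43, 43], [[549.7, -235.4], [17.5, 16.9], 48.7])
([0.5805, 0.1601, 0.0654], [84, 77, 71], [[580.9, 161.8], [17.4, 17.6], 33.4])
([0.6578, -0.1871, 0.0613], [117, 116, 111], [[658.0, -187.8], [18.2, 17.9], 1.0])
```

>>> {"op": "apply_moves", "data": {"series": [[-1,0.01,-0.035,-0.01,0,0,1],[-1,0.016,-0.07,-0.03,0,0,1],[-1,0.016,-0.1,-0.06,0,0,1],[-1,0.016,-0.128,-0.09,0,0,1],[-1,0.016,-0.1285,-0.12,0,0,1],[-1,0.016,-0.1285,-0.15,0,0,1],[-1,0.016,-0.1285,-0.18,0,0,1],[-1,0.016,-0.1285,-0.2,0,0,1],[-0.5,0.016,-0.1285,-0.22,0,0,1],[0,0.016,-0.1285,-0.235,0,0,1],[0,0.016,-0.1285,-0.245,0,0,1],[0,0.016,-0.1285,-0.248,0,0,1],[0,0.016,-0.1285,-0.248,0,0,1],[0,0.016,-0.1285,-0.248,0,0,1]]}}

```text
time: 23.93
ee_pos: [0.6577, -0.1847, 0.0597]
tcp_rot: [0.001, -0.016, 1.0, -0.0]
wrist_force: [0.5, 0.4, 0.2]
width: 0.0427
grasp_force: 0.0
```

>>> {"op": "apply_moves", "data": {"series": [[0,0,-0.003,0,0,0,0],[1,0,-0.003,0,0,0,0],[1,0,-0.003,0,0,0,0],[1,0,-0.003,0,0,0,0],[1,0,-0.003,0,0,0,0],[1,0,-0.003,0,0,0,0],[1,0,-0.003,0.02,0,0,0],[1,0,-0.003,0.06,0,0,0],[1,0,-0.003,0.1,0,0,0],[1,-0.01,0.03,0.13,0,0,0],[1,-0.025,0.065,0.13,0,0,0],[1,-0.04,0.1,0.13,0,0,-0.5],[1,-0.055,0.135,0.13,0,0,-1],[1,-0.07,0.17,0.13,0,0,-1],[1,-0.085,0.205,0.13,0,0,-1],[1,-0.1,0.24,0.13,0,0,-1],[1,-0.115,0.275,0.13,0,0,-1],[1,-0.13,0.31,0.13,0,0,-1],[1,-0.145,0.34,0.13,0,0,-1],[1,-0.145,0.343,0.13,0,0,-1]]}}

```text
time: 25.6
ee_pos: [0.5081, 0.1623, 0.1875]
tcp_rot: [-0.002, -0.009, 1.0, 0.001]
wrist_force: [0.1, -0.5, -1.6]
width: 0.0167
grasp_force: 59.3
```

>>> {"op": "apply_moves", "data": {"series": [[1,0,0,0,0,0,0],[1,0,0,0,0,0,0]]}}

```text
time: 25.77
ee_pos: [0.5115, 0.1581, 0.1881]
tcp_rot: [-0.0, -0.008, 1.0, -0.0]
wrist_force: [-0.0, -0.1, -2.4]
width: 0.0163
grasp_force: 59.3
```

Run:
```python
from h import *
print(bot.state()['width'],bot.state()['grasp_force']);s=snap('wrist');q=held(s)
r=cv2.minAreaRect((q[:,:2]*1000).astype(np.float32));print(r)
print(bot.state()['tcp_rot'])
```

```text
0.01632404136666306 59.310829639434814
ee [0.5119 0.1575 0.1882] n 7552 z 0.1657 xmin 0.4788 y 0.1249 0.1893
((498.3523864746094, 157.09934997558594), (38.121788024902344, 64.06180572509766), 1.1333377361297607)
[-3.01688378e-04 -7.45493984e-03  9.99972093e-01 -3.83222928e-04]
```

>>> {"op": "apply_moves", "data": {"series": [[1,0.0005,0.004,-0.01,0,0,0],[1,0.0005,0.004,-0.03,0,0,0],[1,0.0005,0.004,-0.03,0,0,0],[1,0.0005,0.004,-0.03,0,0,0],[1,0.0005,0.004,-0.03,0,0,0]]}}

```text
time: 26.23
ee_pos: [0.5126, 0.1615, 0.1585]
tcp_rot: [-0.0, -0.007, 1.0, -0.0]
wrist_force: [-0.2, -0.7, -2.2]
width: 0.0166
grasp_force: 59.3
```

>>> {"op": "apply_moves", "data": {"series": [[1,0,0.0005,-0.015,0,0,0],[1,0,0.0005,-0.03,0,0,0],[1,0,0.0005,-0.045,0,0,0],[1,0,0.0005,-0.06,0,0,0],[1,0,0.0005,-0.07,0,0,0],[1,0,0.0005,-0.08,0,0,0],[1,0,0.0005,-0.086,0,0,0],[1,0,0.0005,-0.089,0,0,0],[1,0,0.0005,-0.091,0,0,0],[1,0,0.0005,-0.092,0,0,0],[1,0,0.0005,-0.093,0,0,0],[1,0,0.0005,-0.093,0,0,0],[1,0,0.0005,-0.093,0,0,0]]}}

```text
time: 27.32
ee_pos: [0.5129, 0.1628, 0.0663]
tcp_rot: [0.001, -0.007, 1.0, 0.0]
wrist_force: [0.6, 0.4, -1.5]
width: 0.0165
grasp_force: 59.4
```

>>> {"op": "apply_moves", "data": {"series": [[1,0,0,-0.001,0,0,0],[1,0,0,-0.002,0,0,0],[1,0,0,-0.002,0,0,0],[0.3,0,0,-0.002,0,0,0],[0.3,0,0,-0.002,0,0,0],[0.3,0,0,-0.002,0,0,0],[0.3,0,0,-0.002,0,0,0],[0.3,0,0,0.02,0,0,0],[0.3,0,0,0.06,0,0,0],[0.3,0,0,0.1,0,0,0],[0.3,0.01,-0.03,0.14,0,0,0],[0,0.015,-0.07,0.16,0,0,0],[-1,0.02,-0.11,0.18,0,0,0],[-1,0.025,-0.15,0.2,0,0,0],[-1,0.03,-0.19,0.22,0,0,0],[-1,0.03,-0.22,0.24,0,0,0],[-1,0.03,-0.22,0.24,0,0,0],[-1,0.03,-0.22,0.24,0,0,0],[-1,0.03,-0.22,0.24,0,0,0]]}}

```text
time: 28.9
ee_pos: [0.5425, -0.0576, 0.3057]
tcp_rot: [0.0, -0.006, 1.0, 0.0]
wrist_force: [0.3, 0.1, -0.2]
width: 0.0854
grasp_force: 0.0
```

Run:
```python
from h import *
s=snap('wrist','w4.png');print(bot.state()['ee_pos'])
for lo,hi in [(.034,.049),(.055,.072)]:
    print(lo)
    for b in blobs(s,lo,hi,40,(.3,.75,-.3,.3)): print(b[2:])
```

```text
[ 0.54191631 -0.0566326   0.30463869]
0.034
([0.3905, 0.0917, 0.0376], [100, 201, 189], [[390.2, 93.4], [63.0, 62.4], 21.5])
([0.4446, -0.1875, 0.0377], [219, 215, 206], [[445.0, -189.1], [64.2, 64.6], 13.2])
([0.5427, 0.0529, 0.0417], [122, 104, 76], [[547.0, 53.0], [167.1, 1.6], 0.5])
([0.5445, 0.1932, 0.0431], [179, 153, 112], [[546.8, 168.0], [137.3, 198.1], 0.7])
([0.5482, -0.2331, 0.0379], [249, 237, 120], [[549.5, -235.3], [62.6, 62.5], 42.3])
([0.6477, -0.0708, 0.0399], [188, 182, 167], [[657.7, -71.5], [59.2, 50.8], 83.7])
([0.7474, -0.0054, 0.0417], [69, 88, 67], [[746.9, -5.2], [178.5, 6.1], 90.0])
0.055
([0.3906, 0.0928, 0.061], [68, 70, 62], [[390.4, 93.4], [17.1, 17.7], 6.4])
([0.4451, -0.1882, 0.0613], [119, 118, 114], [[445.3, -189.2], [18.1, 18.7], 13.1])
([0.5743, 0.1384, 0.0664], [134, 117, 85], [[547.3, 159.6], [166.2, 215.2], 0.3])
([0.5127, 0.1601, 0.0656], [134, 133, 128], [[513.2, 161.9], [18.0, 19.3], 1.0])
([0.5434, 0.2262, 0.0652], [231, 202, 152], [[544.9, 228.9], [79.2, 19.9], 1.6])
([0.5493, -0.2345, 0.0611], [55, 54, 53], [[549.8, -235.5], [17.2, 17.6], 64.7])
([0.5794, 0.1602, 0.0653], [95, 89, 84], [[580.5, 162.0], [17.7, 17.1], 35.3])
```

View pics/w4.png

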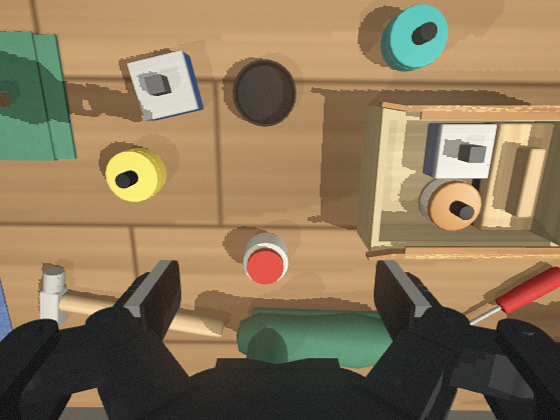

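Tin, jar and brush sit flat in the box at (460,150), (455,205) and (525,180). The remaining tin_a is at (165,85), turned about 13°. I'll pick it.

>>> {"op": "apply_moves", "data": {"series": [[-1,-0.02,-0.03,0,0,0,6],[-1,-0.04,-0.06,0,0,0,12.4],[-1,-0.06,-0.09,-0.02,0,0,12.4],[-1,-0.08,-0.12,-0.05,0,0,12.4],[-1,-0.097,-0.133,-0.08,0,0,12.4],[-1,-0.097,-0.133,-0.12,0,0,12.4],[-1,-0.097,-0.133,-0.15,0,0,12.4],[-1,-0.097,-0.133,-0.18,0,0,12.4],[-1,-0.097,-0.133,-0.2,0,0,12.4],[-0.5,-0.097,-0.133,-0.22,0,0,12.4],[0,-0.097,-0.133,-0.235,0,0,12.4],[0,-0.097,-0.133,-0.243,0,0,12.4],[0,-0.097,-0.133,-0.244,0,0,12.4],[0,-0.097,-0.133,-0.244,0,0,12.4],[0,-0.097,-0.133,-0.244,0,0,12.4]]}}

```text
time: 30.2
ee_pos: [0.446, -0.1899, 0.0623]
tcp_rot: [0.0, -0.116, 0.993, -0.0]
wrist_force: [0.3, 0.8, -0.7]
width: 0.0428
grasp_force: 0.0
```

>>> {"op": "apply_moves", "data": {"series": [[0,-0.001,0.001,-0.002,0,0,0],[1,-0.001,0.001,-0.002,0,0,0],[1,-0.001,0.001,-0.002,0,0,0],[1,-0.001,0.001,-0.002,0,0,0],[1,-0.001,0.001,-0.002,0,0,0],[1,-0.001,0.001,-0.002,0,0,0],[1,0,0,0.02,0,0,0],[1,0,0,0.06,0,0,0],[1,0,0,0.1,0,0,0],[1,0.015,0.03,0.13,0,0,-4],[1,0.03,0.06,0.13,0,0,-9],[1,0.045,0.095,0.13,0,0,-12.4],[1,0.06,0.13,0.13,0,0,-12.4],[1,0.075,0.165,0.13,0,0,-12.4],[1,0.09,0.2,0.13,0,0,-12.4],[1,0.11,0.235,0.13,0,0,-12.4],[1,0.125,0.265,0.13,0,0,-12.4],[1,0.133,0.284,0.13,0,0,-12.4],[1,0.133,0.284,0.13,0,0,-12.4],[1,0.133,0.284,0.13,0,0,-12.4]]}}

```text
time: 31.87
ee_pos: [0.5777, 0.0945, 0.1901]
tcp_rot: [-0.001, -0.009, 1.0, -0.0]
wrist_force: [-1.0, -0.3, -2.8]
width: 0.0164
grasp_force: 59.8
```

>>> {"op": "apply_moves", "data": {"series": [[1,0,0,0,0,0,0],[1,0,0,0,0,0,0]]}}

```text
time: 32.03
ee_pos: [0.5774, 0.0926, 0.1909]
tcp_rot: [-0.001, -0.007, 1.0, -0.0]
wrist_force: [-0.1, -0.4, -2.7]
width: 0.0162
grasp_force: 59.8
```

Run:
```python
from h import *
print(bot.state()['width'],bot.state()['grasp_force']);s=snap('wrist');q=held(s)
r=cv2.minAreaRect((q[:,:2]*1000).astype(np.float32));print(r)
print(bot.state()['tcp_rot'])
```

```text
0.016245186017749547 59.75241422653198
ee [0.5776 0.0925 0.1911] n 7504 z 0.1681 xmin 0.5449 y 0.0595 0.124
((564.132568359375, 91.67996215820312), (37.72008514404297, 64.08036041259766), 0.7980916500091553)
[-6.12133735e-04 -6.74856154e-03  9.99977012e-01 -2.38756919e-04]
```

>>> {"op": "apply_moves", "data": {"series": [[1,0.0015,0.0035,-0.01,0,0,0],[1,0.0015,0.0035,-0.03,0,0,0],[1,0.0015,0.0035,-0.03,0,0,0],[1,0.0015,0.0035,-0.03,0,0,0],[1,0.0015,0.0035,-0.03,0,0,0]]}}

```text
time: 32.5
ee_pos: [0.5797, 0.0968, 0.1617]
tcp_rot: [-0.0, -0.007, 1.0, -0.0]
wrist_force: [-0.8, 0.2, -2.9]
width: 0.0166
grasp_force: 59.6
```

>>> {"op": "apply_moves", "data": {"series": [[1,0,-0.001,-0.015,0,0,0],[1,0,-0.001,-0.03,0,0,0],[1,0,-0.001,-0.045,0,0,0],[1,0,-0.001,-0.06,0,0,0],[1,0,-0.001,-0.072,0,0,0],[1,0,-0.001,-0.082,0,0,0],[1,0,-0.001,-0.088,0,0,0],[1,0,-0.001,-0.092,0,0,0],[1,0,-0.001,-0.094,0,0,0],[1,0,-0.001,-0.096,0,0,0],[1,0,-0.001,-0.096,0,0,0],[1,0,-0.001,-0.096,0,0,0]]}}

```text
time: 33.5
ee_pos: [0.5807, 0.0963, 0.0666]
tcp_rot: [0.001, -0.007, 1.0, 0.0]
wrist_force: [-0.4, 0.3, -1.4]
width: 0.0165
grasp_force: 60.0
```

>>> {"op": "apply_moves", "data": {"series": [[1,0,0,-0.001,0,0,0],[1,0,0,-0.002,0,0,0],[1,0,0,-0.002,0,0,0],[0.3,0,0,-0.002,0,0,0],[0.3,0,0,-0.002,0,0,0],[0.3,0,0,-0.002,0,0,0],[0.3,0,0,-0.002,0,0,0],[0.3,0,0,0.02,0,0,0],[0.3,0,0,0.06,0,0,0],[0.3,0,0,0.1,0,0,0],[0.3,0,-0.03,0.14,0,0,0],[0,0,-0.07,0.17,0,0,0],[-1,0,-0.11,0.2,0,0,0],[-1,0,-0.14,0.23,0,0,0],[-1,0,-0.16,0.26,0,0,0],[-1,0,-0.16,0.28,0,0,0],[-1,0,-0.16,0.28,0,0,0],[-1,0,-0.16,0.28,0,0,0]]}}

```text
time: 35.0
ee_pos: [0.5814, -0.0651, 0.349]
tcp_rot: [0.003, -0.006, 1.0, -0.0]
wrist_force: [0.2, 0.3, -0.5]
width: 0.0854
grasp_force: 0.0
```

Run:
```python
from h import *
s=snap('wrist','w5.png');print(bot.state()['ee_pos'])
for lo,hi in [(.034,.049),(.055,.072)]:
    print(lo)
    for b in blobs(s,lo,hi,40,(.4,.75,-.3,.3)): print(b[2:])
for n in('scene','side'):
  for b in blobs(snap(n),.028,.045,40,(.35,.6,-.56,-.3)): print('lid',n,b[2:])
```

```text
[ 0.58025648 -0.06423496  0.34647009]
0.034
([0.4092, 0.0928, 0.0373], [95, 195, 183], [[411.0, 93.3], [22.1, 59.0], 0.1])
([0.5412, 0.0529, 0.0414], [116, 100, 74], [[546.2, 52.9], [166.4, 1.2], 0.6])
([0.4768, 0.1576, 0.0365], [129, 113, 82], [[476.8, 157.7], [0.2, 71.2], 0.6])
([0.5492, 0.1793, 0.0432], [210, 168, 126], [[545.9, 168.1], [138.8, 197.1], 0.6])
([0.5487, -0.2335, 0.0378], [243, 231, 114], [[549.5, -235.1], [62.5, 62.1], 89.8])
([0.6503, -0.0712, 0.0398], [194, 179, 164], [[660.6, -71.5], [58.7, 56.5], 84.8])
([0.7474, -0.0071, 0.0421], [71, 87, 66], [[746.9, -6.7], [6.3, 174.3], 0.0])
0.055
([0.5512, 0.1574, 0.0662], [128, 112, 82], [[543.4, 158.8], [166.9, 219.5], 2.2])
([0.513, 0.1599, 0.0658], [127, 124, 119], [[513.2, 161.9], [17.6, 19.1], 0.7])
([0.544, 0.2263, 0.0654], [228, 197, 148], [[545.3, 229.0], [79.2, 19.4], 0.8])
([0.5495, -0.2345, 0.0612], [51, 49, 48], [[549.6, -235.2], [17.2, 16.7], 45.3])
([0.5802, 0.094, 0.066], [133, 128, 121], [[580.9, 95.6], [18.4, 18.4], 1.1])
([0.58, 0.1604, 0.0656], [99, 92, 85], [[580.6, 161.8], [17.6, 17.5], 0.4])
lid scene ([0.4638, -0.4276, 0.0343], [144, 105, 59], [[463.1, -425.7], [19.7, 81.8], 0.5])
lid side ([0.4579, -0.4186, 0.034], [122, 91, 51], [[458.6, -423.1], [20.6, 86.3], 2.3])
```

View pics/w5.png

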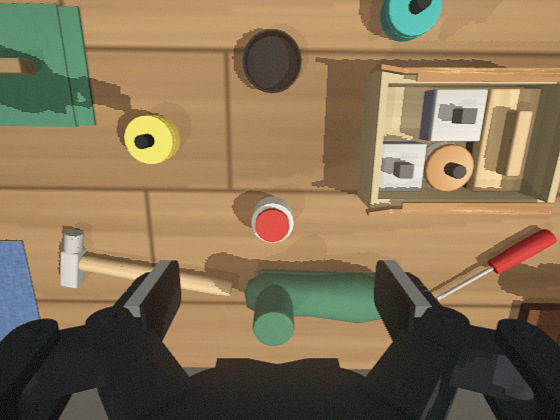

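All four items stand flat in the box, with tops at 65–66 mm. The lid is at the left edge, around (40,65). I'll turn the tool and go to it.

>>> {"op": "apply_moves", "data": {"series": [[-1,-0.01,-0.03,0,0,0,-7],[-1,-0.02,-0.06,0,0,0,-14],[-1,-0.03,-0.09,0,0,0,-21],[-1,-0.04,-0.12,0,0,0,-28],[-1,-0.05,-0.15,0,0,0,-35],[-1,-0.06,-0.18,0,0,0,-42],[-1,-0.07,-0.21,0,0,0,-49],[-1,-0.08,-0.24,0,0,0,-56],[-1,-0.09,-0.27,0,0,0,-63],[-1,-0.1,-0.3,0,0,0,-70],[-1,-0.11,-0.34,0,0,0,-77],[-1,-0.12,-0.37,0,0,0,-84],[-1,-0.12,-0.4,0,0,0,-90.8],[-1,-0.12,-0.41,0,0,0,-90.8],[-1,-0.12,-0.41,0,0,0,-90.8],[-1,-0.12,-0.41,0,0,0,-90.8],[-1,-0.12,-0.41,0,0,0,-90.8],[-1,-0.12,-0.41,0,0,0,-90.8]]}}

```text
time: 36.65
ee_pos: [0.4605, -0.472, 0.3454]
tcp_rot: [-0.0, 0.706, 0.708, 0.0]
wrist_force: [0.1, 0.0, 0.5]
width: 0.0853
grasp_force: 0.0
```

Run:
```python
from h import *
s=snap('wrist');print(bot.state()['ee_pos'],bot.state()['tcp_rot'])
for lo,hi in [(.004,.011),(.03,.045)]:
    for b in blobs(s,lo,hi,100,(.36,.56,-.55,-.3)): print(b[1:])
P=cloud(s);c=s['color'].astype(int);m=(c[...,1]>c[...,0]+20)&(c[...,1]>c[...,2]+10)&(P[...,1]<-.28)&(P[...,2]<.02);q=P[m]
print(cv2.minAreaRect((q[:,:2]*1000).astype(np.float32)),np.median(q[:,2]))
```

```text
[ 0.46049044 -0.47215763  0.34575096] [-1.62326771e-04  7.05887977e-01  7.08323457e-01  1.33365402e-04]
(15142, [0.4615, -0.4207, 0.0071], [101, 147, 114], [[461.4, -427.1], [150.6, 209.2], 0.3])
(875, [0.4615, -0.4263, 0.0356], [233, 204, 155], [[461.6, -427.3], [17.3, 78.9], 0.3])
((459.88525390625, -427.12744140625), (151.3602752685547, 209.8705291748047), 0.39404183626174927) 0.0072914098475865
```

>>> {"op": "apply_moves", "data": {"series": [[-1,0.001,0.02,-0.03,0,0,0],[-1,0.001,0.045,-0.07,0,0,0],[-1,0.001,0.045,-0.11,0,0,0],[-1,0.001,0.045,-0.15,0,0,0],[-1,0.001,0.045,-0.19,0,0,0],[-1,0.001,0.045,-0.22,0,0,0],[-1,0.001,0.045,-0.25,0,0,0],[-1,0.001,0.045,-0.275,0,0,0],[-0.6,0.001,0.045,-0.29,0,0,0],[0,0.001,0.045,-0.3,0,0,0],[0,0.001,0.045,-0.31,0,0,0],[0,0.001,0.045,-0.315,0,0,0],[0,0.001,0.045,-0.315,0,0,0],[0,0.001,0.045,-0.315,0,0,0]]}}

```text
time: 37.87
ee_pos: [0.4615, -0.4292, 0.0316]
tcp_rot: [0.001, 0.707, 0.708, 0.0]
wrist_force: [0.6, -1.1, -0.1]
width: 0.0424
grasp_force: 0.0
```

>>> {"op": "apply_moves", "data": {"series": [[1,0,0.001,-0.001,0,0,0],[1,0,0.001,-0.001,0,0,0],[1,0,0.001,-0.001,0,0,0],[1,0,0.001,-0.001,0,0,0],[1,0,0.001,-0.001,0,0,0],[1,0,0.001,-0.001,0,0,0],[1,0,0.001,0.02,0,0,0],[1,0,0.001,0.05,0,0,0],[1,0,0.001,0.09,0,0,0],[1,0,0.02,0.12,0,0,0.4],[1,0.01,0.05,0.12,0,0,0.4],[1,0.02,0.08,0.12,0,0,0.4],[1,0.03,0.11,0.12,0,0,0.4],[1,0.04,0.14,0.12,0,0,0.4],[1,0.05,0.18,0.12,0,0,0.4],[1,0.06,0.22,0.12,0,0,0.4],[1,0.07,0.26,0.12,0,0,0.4],[1,0.08,0.3,0.12,0,0,0.4],[1,0.087,0.34,0.12,0,0,0.4],[1,0.087,0.35,0.12,0,0,0.4]]}}

```text
time: 39.53
ee_pos: [0.5476, -0.0733, 0.1496]
tcp_rot: [-0.002, 0.703, 0.711, 0.001]
wrist_force: [-0.3, -0.2, -4.2]
width: 0.0169
grasp_force: 60.5
```

>>> {"op": "apply_moves", "data": {"series": [[1,0,0,0,0,0,0],[1,0,0,0,0,0,0],[1,0,0,0,0,0,0]]}}

```text
time: 39.78
ee_pos: [0.5473, -0.0796, 0.1501]
tcp_rot: [-0.0, 0.704, 0.71, -0.001]
wrist_force: [0.8, -0.7, -4.1]
width: 0.017
grasp_force: 60.4
```

Run:
```python
from h import *
s=snap('wrist','w6.png');st=bot.state();e=st['ee_pos'];print(e,st['tcp_rot'],st['width'],st['wrist_force'])
P=cloud(s)
m=(abs(P[...,2]-(e[2]-.022))<.008)&(abs(P[...,0]-e[0])<.09)&(P[...,1]<.06)&(P[...,1]>e[1]+.02);c=s['color'].astype(int);m&=(c[...,1]>c[...,0]+15)
q=P[m];print(len(q))
for y in np.arange(e[1]+.02,e[1]+.11,.01):
    a=q[abs(q[:,1]-y)<.003]
    if len(a): print(round(y,3),a[:,0].min().round(4),a[:,0].max().round(4),np.median(a[a[:,0]<e[0]-.04][:,2]).round(4),np.median(a[a[:,0]>e[0]+.04][:,2]).round(4))
print(q[:,1].max())
for b in blobs(s,.084,.09,60,(.44,.66,.04,.3)): print(b[1:])
```

```text
[ 0.54738071 -0.08001347  0.15021909] [-1.64652236e-04  7.04719352e-01  7.09486011e-01 -4.55547738e-04] 0.016886993176627146 [ 0.11017035 -0.58831791 -4.3045541 ]
65508
-0.06 0.4713 0.621 0.1268 0.1266
-0.05 0.4712 0.6212 0.1268 0.1267
-0.04 0.4708 0.6212 0.1268 0.1266
-0.03 0.4708 0.6214 0.1268 0.1267
-0.02 0.4706 0.6206 0.1268 0.1266
-0.01 0.4707 0.6208 0.1268 0.1267
-0.0 0.4703 0.6209 0.1266 0.1266
0.01 0.4721 0.6186 0.1238 0.1237
0.02 0.4722 0.6186 0.1238 0.1237
0.027589773235686163
```

View pics/w6.png

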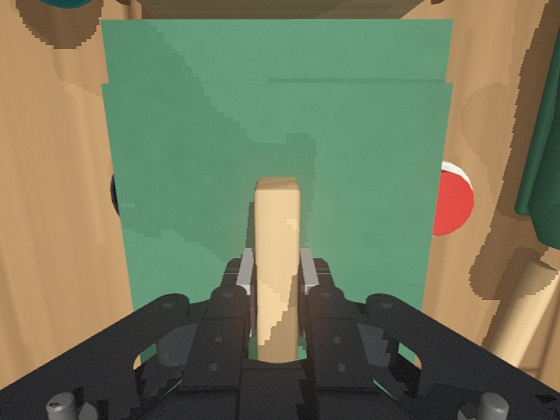

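The lid is held level, with its leading end at row 20. The box corners are just visible at the top, at (125,0) and (437,0). I'll move forward above the mouth and measure both sides in one view.

>>> {"op": "apply_moves", "data": {"series": [[1,0,0.015,-0.005,0,0,0],[1,0,0.03,-0.015,0,0,0],[1,0,0.045,-0.026,0,0,0],[1,0,0.045,-0.026,0,0,0],[1,0,0.045,-0.026,0,0,0],[1,0,0.045,-0.026,0,0,0]]}}

```text
time: 40.33
ee_pos: [0.5481, -0.0352, 0.1249]
tcp_rot: [0.0, 0.705, 0.709, -0.0]
wrist_force: [-0.6, -1.2, -3.3]
width: 0.0165
grasp_force: 60.4
```

```bash
cat > lidview.py <<'E'
from h import *
import sys
s=snap('wrist',sys.argv[1]);st=bot.state();e=st['ee_pos'];print(e,st['tcp_rot'],st['width'],st['wrist_force'])
P=cloud(s);c=s['color'].astype(int);g=(c[...,1]>c[...,0]+10)
m=(abs(P[...,2]-(e[2]-.023))<.008)&(abs(P[...,0]-e[0])<.09)&g
w=~g&(P[...,2]>.068)&(P[...,2]<.0895)&(abs(P[...,0]-e[0])<.11)
for y in np.arange(e[1]+.05,e[1]+.16,.01):
    a=P[m&(abs(P[...,1]-y)<.002)];b=P[w&(abs(P[...,1]-y)<.002)]
    r='%.3f'%y
    if len(a): r+=' lid %.4f %.4f z %.4f'%(a[:,0].min(),a[:,0].max(),np.median(a[:,2]))
    for side in (-1,1):
        k=b[(b[:,0]-e[0])*side>0.05]
        if len(k): r+=' | wall %.4f %.4f z %.4f-%.4f'%(k[:,0].min(),k[:,0].max(),k[:,2].min(),k[:,2].max())
    print(r)
print('lid end',np.percentile(P[m][:,1],99.9))
E
python3 lidview.py w7.png
```

```text
[ 0.54845052 -0.03521365  0.12531676] [6.29233189e-04 7.04770502e-01 7.09435063e-01 1.85049896e-04] 0.016743258318144726 [-0.05934979  0.25608082 -3.21774862]
0.015 lid 0.4719 0.6219 z 0.1016
0.025 lid 0.4719 0.6222 z 0.1016
0.035 lid 0.4714 0.6220 z 0.1016
0.045 lid 0.4715 0.6219 z 0.1015 | wall 0.4597 0.4644 z 0.0854-0.0879
0.055 lid 0.4735 0.6198 z 0.0986 | wall 0.4610 0.4670 z 0.0833-0.0889 | wall 0.6278 0.6336 z 0.0793-0.0885
0.065 lid 0.4731 0.6198 z 0.0986 | wall 0.4621 0.4683 z 0.0850-0.0884 | wall 0.6258 0.6320 z 0.0827-0.0882
0.075 | wall 0.4625 0.4696 z 0.0744-0.0881 | wall 0.6244 0.6313 z 0.0793-0.0891
0.085 | wall 0.4682 0.4781 z 0.0680-0.0782 | wall 0.6155 0.6256 z 0.0686-0.0840
0.095
0.105
0.115
0.125
lid end 0.07140368499731463
```

View pics/w7.png

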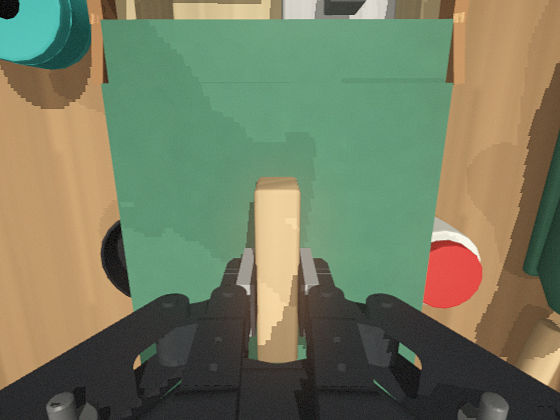

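The lid lies between the flared groove sides, at (105,60) and (455,60), and is centred within 0.5 mm. I'll lower it onto the ledges.

>>> {"op": "apply_moves", "data": {"series": [[1,0.0005,0,-0.005,0,0,0],[1,0.0005,0,-0.01,0,0,0],[1,0.0005,0,-0.015,0,0,0],[1,0.0005,0,-0.018,0,0,0],[1,0.0005,0,-0.0195,0,0,0],[1,0.0005,0,-0.0205,0,0,0],[1,0.0005,0,-0.0205,0,0,0],[1,0.0005,0,-0.0205,0,0,0]]}}

```text
time: 41.05
ee_pos: [0.5484, -0.0337, 0.1042]
tcp_rot: [-0.0, 0.704, 0.71, 0.0]
wrist_force: [-0.2, 1.3, -3.9]
width: 0.0165
grasp_force: 60.5
```

```bash
python3 lidview.py w8.png
```

```text
[ 0.54855689 -0.03374118  0.10436045] [1.33108688e-04 7.04253462e-01 7.09948612e-01 1.10346998e-04] 0.01692700398097957 [-0.10009012  0.01305828 -3.02240161]
0.016 lid 0.4718 0.6222 z 0.0809 | wall 0.6215 0.6223 z 0.0807-0.0817
0.026 lid 0.4720 0.6220 z 0.0809 | wall 0.6215 0.6226 z 0.0798-0.0822
0.036 lid 0.4714 0.6219 z 0.0810 | wall 0.6215 0.6224 z 0.0802-0.0817
0.046 lid 0.4715 0.6219 z 0.0809 | wall 0.4603 0.4663 z 0.0713-0.0881 | wall 0.6207 0.6335 z 0.0717-0.0883
0.056 lid 0.4734 0.6200 z 0.0780 | wall 0.4605 0.4713 z 0.0703-0.0882 | wall 0.6190 0.6338 z 0.0702-0.0886
0.066 lid 0.4734 0.6202 z 0.0780 | wall 0.4622 0.4705 z 0.0701-0.0882 | wall 0.6197 0.6322 z 0.0702-0.0883
0.076 | wall 0.4622 0.4788 z 0.0682-0.0880 | wall 0.6153 0.6316 z 0.0684-0.0886
0.086
0.096
0.106
0.116
lid end 0.07295481263848848
```

>>> {"op": "apply_moves", "data": {"series": [[1,0,0.01,0,0,0,0],[1,0,0.02,0,0,0,0],[1,0,0.03,0,0,0,0],[1,0,0.04,0,0,0,0],[1,-0.0005,0.05,0,0,0,0],[1,-0.0005,0.06,0,0,0,0],[1,-0.0005,0.06,0,0,0,0]]}}

```text
time: 41.68
ee_pos: [0.5477, 0.0285, 0.1042]
tcp_rot: [-0.0, 0.704, 0.711, 0.0]
wrist_force: [-0.3, 0.3, -3.5]
width: 0.0168
grasp_force: 60.4
```

Free-running. I'll continue.

>>> {"op": "apply_moves", "data": {"series": [[1,0,0.01,0,0,0,0],[1,0,0.02,0,0,0,0],[1,-0.0005,0.03,0,0,0,0],[1,-0.0005,0.04,0,0,0,0],[1,-0.0005,0.05,0,0,0,0],[1,-0.001,0.06,0,0,0,0],[1,-0.001,0.07,0,0,0,0],[1,-0.001,0.08,0,0,0,0],[1,-0.001,0.09,0,0,0,0],[1,-0.0015,0.1,0,0,0,0],[1,-0.0015,0.11,0,0,0,0],[1,-0.0015,0.118,0,0,0,0],[1,-0.0015,0.118,0,0,0,0]]}}

```text
time: 42.77
ee_pos: [0.5465, 0.1459, 0.1043]
tcp_rot: [-0.0, 0.704, 0.71, 0.0]
wrist_force: [-0.3, -0.7, -3.7]
width: 0.0168
grasp_force: 60.4
```

>>> {"op": "apply_moves", "data": {"series": [[1,0,0.003,-0.0005,0,0,0],[1,0,0.006,-0.0005,0,0,0],[1,0,0.008,-0.0005,0,0,0],[1,0,0.01,-0.0005,0,0,0],[1,0,0.01,-0.0005,0,0,0]]}}

```text
time: 43.18
ee_pos: [0.5464, 0.1543, 0.1037]
tcp_rot: [-0.0, 0.704, 0.71, 0.0]
wrist_force: [0.1, 0.8, -4.5]
width: 0.0169
grasp_force: 60.4
```

>>> {"op": "apply_moves", "data": {"series": [[1,0,0.001,-0.0005,0,0,0],[1,0,0.002,-0.0005,0,0,0],[1,0,0.003,-0.0005,0,0,0],[1,0,0.003,-0.0005,0,0,0],[1,0,0.003,-0.0005,0,0,0]]}}

```text
time: 43.6
ee_pos: [0.5464, 0.1572, 0.1032]
tcp_rot: [0.0, 0.704, 0.71, 0.0]
wrist_force: [-0.2, 0.7, -3.9]
width: 0.0169
grasp_force: 60.4
```

>>> {"op": "apply_moves", "data": {"series": [[1,0,0.001,-0.0005,0,0,0],[1,0,0.002,-0.0005,0,0,0],[1,0,0.003,-0.0005,0,0,0],[1,0,0.003,-0.0005,0,0,0],[1,0,0.003,-0.0005,0,0,0]]}}

```text
time: 44.02
ee_pos: [0.5467, 0.1582, 0.103]
tcp_rot: [0.001, 0.704, 0.71, -0.001]
wrist_force: [-0.3, -8.4, 0.4]
width: 0.017
grasp_force: 60.9
```

>>> {"op": "apply_moves", "data": {"series": [[1,0,0.001,-0.0005,0,0,0],[1,0,0.001,-0.0005,0,0,0],[1,0,0.001,-0.0005,0,0,0],[1,0,0.001,-0.0005,0,0,0]]}}

```text
time: 44.35
ee_pos: [0.5467, 0.1582, 0.103]
tcp_rot: [0.002, 0.704, 0.71, -0.002]
wrist_force: [-0.4, -12.1, 3.3]
width: 0.017
grasp_force: 61.4
```

Against the stop. I'll back off the push slightly, release and retreat.

>>> {"op": "apply_moves", "data": {"series": [[1,0,0,-0.0015,0,0,0],[0.6,0,0,-0.0015,0,0,0],[0.3,0,0,-0.001,0,0,0],[0,0,0,0,0,0,0],[0,0,0,0,0,0,0],[0,0,0,0.01,0,0,0],[0,0,0,0.03,0,0,0],[0,0,0,0.06,0,0,0],[0,0,0,0.1,0,0,0],[-1,0,-0.03,0.14,0,0,0],[-1,0,-0.06,0.18,0,0,0],[-1,0,-0.09,0.22,0,0,0],[-1,0,-0.09,0.25,0,0,0],[-1,0,-0.09,0.27,0,0,0],[-1,0,-0.09,0.27,0,0,0],[-1,0,-0.09,0.27,0,0,0]]}}

```text
time: 45.68
ee_pos: [0.5477, 0.0713, 0.3763]
tcp_rot: [0.002, 0.704, 0.71, 0.003]
wrist_force: [-0.0, 0.6, 0.1]
width: 0.0853
grasp_force: 0.0
```

Run:
```python
from h import *
s=snap('wrist','w9.png');print(bot.state()['ee_pos'])
P=cloud(s)
for lo,hi in [(.1,.115),(.074,.0825),(.0845,.089)]:
    for b in blobs(s,lo,hi,60,(.4,.7,.03,.3)): print(b[1:])
c=s['color'].astype(int);g=(c[...,1]>c[...,0]+15)&(abs(P[...,0]-.545)<.06)&(P[...,1]>.03)
print('lid y',np.percentile(P[g][:,1],[.2,99.8]),'z',np.median(P[g][:,2]))
for x in (.5,.545,.59):
    k=P[(abs(P[...,0]-x)<.004)&(P[...,2]>.0845)&(P[...,2]<.09)&(P[...,1]>.23)];print(x,k[:,1].min(),k[:,1].max())
```

```text
[0.54668153 0.07144608 0.3736618 ]
(1168, [0.5465, 0.1607, 0.1075], [238, 209, 160], [[546.3, 159.9], [17.6, 79.2], 0.8])
(19784, [0.5465, 0.1665, 0.0789], [103, 151, 118], [[547.3, 159.1], [149.8, 210.1], 0.5])
(2016, [0.4693, 0.1711, 0.0866], [199, 150, 100], [[469.4, 153.3], [16.3, 213.5], 0.0])
(2007, [0.6237, 0.1724, 0.0867], [200, 151, 103], [[624.0, 154.7], [16.4, 214.8], 1.4])
lid y [0.054037   0.26375593] z 0.07930700236394367Traceback (most recent call last):
  File "<stdin>", line 9, in <module>
    return umr_minimum(a, axis, None, out, keepdims, initial, where)
ValueError: zero-size array to reduction operation minimum which has no identity
```

View pics/w9.png

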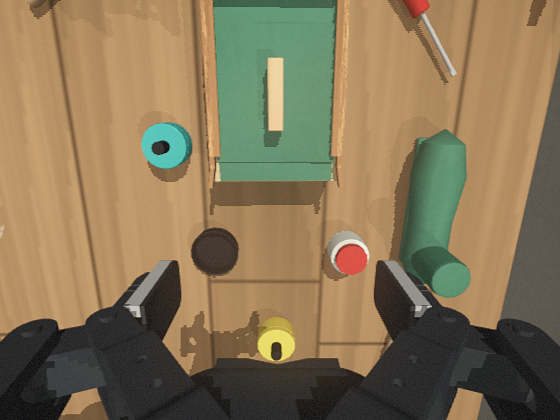

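The lid is home: its centre measures y 0.1595, matching the home position, and it lies flat in the grooves. The bystanders seen in this view are undisturbed.

```bash
python3 -c "
from cell import bot
print(bot.close_job())"
```

```text
the job is handed in; nothing more can be done
None
```

The kit is packed and handed in at about 46 s: the amber jar, both blue tins and the brush stand flat in the box, and the lid is fully home and released; the glue pot, dish and other tools were not touched.

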